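# Set up the bottle inspection stand

## Robot

A 6-joint arm with a two-finger parallel gripper is mounted at the origin on the work surface. World frame = base frame: x ahead of the robot, y to its left, z up, the work surface at z = 0. Lengths are in m, angles in rad, forces in N, time in s.
With the tool pointing down it reaches from about 0.275 to 0.775 m from the base axis. Payload 14.6 kg.
Tool frame: the origin (TCP) lies at the very end of the fingers, on their centre line; the grasp point (between the pads) lies 19 mm behind it (bot.grip_depth is the distance from the TCP to the grasp point, in m); z points along the fingers, y is the direction in which the jaws open and shut (so a half turn about z gives the same grasp; the last joint's range is limited). The gripper opens to 85 mm and grips with 20 to 120 N. Pads are 22 mm wide; open, the fingers measure 114 mm over their backs; the gripper's body (76 mm by 85 mm) begins 54 mm behind the grasp point. The pads swing forward as they close: fully open they stand 13 mm farther back than shut.
Start: joints at [0.962, 0.263, -0.048, 1.259, 0, 1.415], TCP at [0.23, 0.472, 0.231] pointing down, gripper open.
Joint ranges: [-2.65, 2.65], [-0.89, 1.7], [-1.18, 1.37], [-2.13, 2.11], [-1.35, 1.29], [-3.14, 3.14]. Speed limits (rad/s): [1.89, 1.89, 2.57, 2.79, 3.14, 3.14].

## Interface

Orientations are given as a unit quaternion [w, x, y, z].
In Python, from workcell import bot, viewer, sign_off gives the robot as it stands.
- The arm moves only by the shell command python3 -m pendant 'ROWS'. ROWS is JSON, a list of rows, each a list of 3 entries, a list of its own where there are three numbers: the closure, from 0 (fully open) to 1 (shut), then the shift along the tool's x, y, z normalised to -1 to 1, where 1 is 500 mm, then the turn about the tool's z normalised to -1 to 1, where 1 is 180 degrees. A call has 1 to 8 rows; each row shifts and turns the pose as measured when the row begins, along the tool's axes as they then stand; what a row does not reach is not made up. A row lasts 1/10 s, in which the tool goes at most 50 mm and 8.59 degrees, less where a joint would pass 70% of its speed; a pose out of reach is approached as far as the arm can. A call with a number of a shift or a turn outside -1 to 1 is refused whole. A call with a gripper value outside its range is refused whole. The fingers move at their own pace and stop on an object; the grip force is fixed at half the most. Time passes only in rows, so rows that do not move let the fingers close. It gives the time, the measured TCP pose, the force and the opening at its end, in the units of the state.
- bot.read_state(): the state, without advancing time (a new reading comes with each control period).
- viewer.camera(name): name is "side" or "top" or "wrist"; returns a dict with "color" (400x640x3 uint8, red, green, blue), "range_z" (400x640 float32, m along the optical axis (not along the pixel's ray), 0 where there is no reading), "fx", "fy", "cx", "cy" (pixels), "R" (3x3) and "t" (3): a world point X has camera coordinates R X + t; the wrist camera has in their place "T_tool_cam" (4x4, takes a point from camera to tool coordinates, whose origin is the TCP and whose axes are the flange's). Camera axes: x right, y down, z forward; pixel columns grow to the right and rows downward; lengths in m; the calibration is good to about 2 mm. A picture is of the moment at which its call begins: read the wrist's pose just before it.
- sign_off(): hands the job in, once; it reports no verdict.
Trained networks look in a picture, given as the dict that the camera call returned (one of the last four; its "shot" number tells which), for a name from the list of things; names that differ only in an ending like _2 or _b are one class to them, and where a whole thing is asked for, a point or a joint stands for the part that bears it (a point fixed in the world has none). Each returns a list of dicts, best first, with "confidence" (0 to 1); they miss things now and then, are a little off and sometimes report something else, mostly with a low value. They report only what shows in the picture. A call takes as long as a camera call.
- viewer.silhouettes(name, picture): "mask" (400x640 bool, what is visible of it) and "bbox" ([left, top, right, bottom] in pixels, round what is visible of it).
- viewer.tip_of(name, picture): "pixel" ([row, column] in pixels: a listed point, or the origin of a listed thing).
The state is a dict: "time": time; "qpos": joint angles; "dq": joint speeds; "tau": joint torques, N m; "tcp_pos": TCP position; "eef_rot": TCP orientation; "ft_force": force on the tool from outside, world axes, zero at the start; "moment": the same for the moment, N m; "finger_gap": finger opening in m.
Only numpy, scipy, OpenCV 4.12 (cv2) and the standard library are available. Lean on these libraries where they do the work, as an engineer would, in place of code of your own. Each camera call takes 0.05 s, during which the arm holds its last target. There are 200 camera calls.

## Task

Set up the bottle inspection stand: take the larger of the two dark background boards out of the wire rack and set it down, without dropping it, on the stand's rubber mat between the rail and the low lip, so that it leans back against the rail by itself at a clear angle (about 20 degrees), centred on the rail and square to it. Also switch the stand's lamp on by turning its black rotary handle a quarter turn clockwise, fully over to the on detent. Leave the small board in the rack and do not disturb the bottles and the jar.

Things in the scene. Friction and masses are not known exactly. Their poses are not given: they have to be found in the camera images.
- stand: Fixed inspection stand, white base 220 x 380 mm, 12 mm high. Origin on the table under mid-rail; z up, y along the rail, +x its front (away from the robot). Grey rubber mat at x = 9 to 75 mm, y = +-110 mm, top z = 15 mm; then an aluminium lip, x = 77 to 83, top z = 24 mm; light bar at x = 130 to 160, 52 mm high. Grey switch housing 100 x 75 mm, centre x = 0, y = -220, top z = 62 mm.
- rail_mid (a point): Middle (on its centre line) of the stand's steel cross rail: a 10 mm round bar along the stand's y, 140 mm long, a post at each end; 105 mm above the table. The board leans on its front (+x) side, top edge tipped towards the stand's -x. With the middle of its lower edge 45 mm in front of this line the board leans 21 degrees.
- lamp_switch (a joint): Rotary lamp switch on the switch housing: 0 = off (handle bar along the stand's x), 1.571 = on (bar along the stand's y); grows clockwise seen from above. Spring detents, about 0.07 N m: past half way it snaps on by itself to the end stop, before half way it falls back to off.
- switch_grip (a point): Grip point on the switch's vertical axis, 96 mm above the table, 6 mm below the top of the black handle bar (44 mm long, 13 mm wide, 30 mm high; the round disc under it is 40 mm wide with its top at 73 mm). Lies at x = 0, y = -220 mm in the stand's frame. Its x axis runs along the bar and turns with it.
- rack: Fixed white rack, 160 x 150 mm, with two upright slots at x = -40 and +40 mm, each between two steel wire loops 13 mm apart, 110 mm wide (along y), tops 71 mm above the table. Origin on the table under its centre. The slots run along its y; the floor the boards stand on is 12 mm high.
- board: The larger background board, loose, dark plastic, 9 mm thick (x) x 190 mm wide (y) x 170 mm high (z), about 0.28 kg. Origin at the middle of the lower edge on which it stands in the rack; z up along the board. It stands in one of the two slots, upright to within about 4 degrees.
- small_board: The smaller background board in the other slot, loose, same material, 9 x 130 x 115 mm. Stays there.
- bottle_a: White lotion bottle with domed cap, loose, 45 mm diameter, 122 mm high, origin under its base. Leave alone.
- bottle_b: Another such bottle. Leave alone.
- jar: Jar, loose, 60 mm diameter, 55 mm high, origin under its base. Leave alone.

How it is judged:
By the outcome, as a careful person would: the job done as asked, in the order asked, and still so for the second after the job is handed in, with the robot touching nothing.
It also fails if it takes over 51 s, if anything falls off the work surface, if the arm or the gripper's body presses on something with over 40 N, if the wrist force passes 120 N, or if a joint passes its speed limit or range.

## Working session

There is one attempt and no reset: what is moved stays moved. The work goes in short steps, Python scripts to look and compute and a shell command to move; the robot and the scene stay as the last step left them, time stands still between calls to the robot, and variables do not carry over. Pictures are saved under pics/ and viewed, about 8 in all and at most 12, crops included, and the job is handed in when it is done.

```bash
ls; mkdir -p pics; python3 - <<'E'
from workcell import bot, viewer
import cv2,numpy as np
print(bot.read_state())
ps=[viewer.camera(n) for n in("top","side")]
for n,p in zip(("top","side"),ps):
    cv2.imwrite(f"pics/{n}1.png",p["color"][:,:,::-1])
    np.savez(f"pics/{n}1.npz",**{k:p[k] for k in("color","range_z","fx","fy","cx","cy","R","t")})
    for k in("fx","cx","cy","R","t"): print(k,p[k])
    for nm in("rail_mid","switch_grip","rack","board","small_board","stand","bottle_a","jar"):
        try:
            for r in viewer.tip_of(nm,p)[:2]:
                print(n,nm,r["pixel"],r["confidence"])
        except Exception as e: print(nm,e)
        
E
```

```text
pics
{'time': 0.0, 'qpos': array([ 9.61670668e-01,  2.63565108e-01, -4.89739003e-02,  1.25942161e+00,
       -1.49483786e-05,  1.41548140e+00]), 'dq': array([ 3.10095132e-04,  1.86328038e-03,  1.64598158e-03, -1.51110853e-03,
       -6.94631474e-04,  5.30490048e-05]), 'tau': array([-1.27350937e-03, -6.37620521e+01,  3.84566188e+01,  1.39238220e-02,
       -2.95104055e-04,  3.56068131e-05]), 'tcp_pos': array([0.22999876, 0.47160467, 0.23078968]), 'eef_rot': array([-2.10194669e-04,  2.24963253e-01,  9.74367074e-01, -5.42924992e-04]), 'ft_force': array([-0.0675852 , -0.16082501, -0.50400354]), 'moment': array([-0.03177616,  0.00306638,  0.00097029]), 'finger_gap': 0.08555086588352226}
fx 434.58781643393894
cx 316.9799692477314
cy 209.57576210903278
R [[-0.00718442 -0.99987045  0.01440358]
 [-0.99437963  0.00562197 -0.10572393]
 [ 0.10562926 -0.01508219 -0.9942912 ]]
t [-0.00434835  0.57087694  1.18813169]
top rail_mid [239.0, 205.4] 0.82
top rail_mid [213.6, 160.3] 0.24
top switch_grip [246.3, 289.9] 0.66
top rack [239.1, 384.6] 0.58
top board [256.4, 383.3] 0.76
top small_board [228.0, 377.3] 0.67
top small_board [197.7, 357.3] 0.31
top stand [245.8, 215.3] 0.84
top bottle_a [192.6, 392.5] 0.57
top bottle_a [197.7, 363.7] 0.53
top jar [213.2, 164.0] 0.68
top jar [191.3, 393.9] 0.45
fx 504.42184073613646
cx 318.6274717017546
cy 202.41272499247947
R [[ 0.99016355 -0.1387721  -0.017845  ]
 [-0.0943502  -0.56807485 -0.81755061]
 [ 0.10331592  0.8111925  -0.57558018]]
t [-0.53769096  0.13346203  1.16224818]
side rail_mid [146.7, 280.8] 0.6
side switch_grip [192.1, 279.3] 0.84
side rack [297.5, 302.0] 0.66
side board [296.2, 281.9] 0.81
side small_board [290.2, 319.0] 0.72
side small_board [274.7, 355.7] 0.57
side stand [177.2, 281.9] 0.62
side bottle_a [275.7, 357.5] 0.92
side bottle_a [302.4, 370.7] 0.76
side jar [148.7, 302.4] 0.82
```

View pics/top1.png

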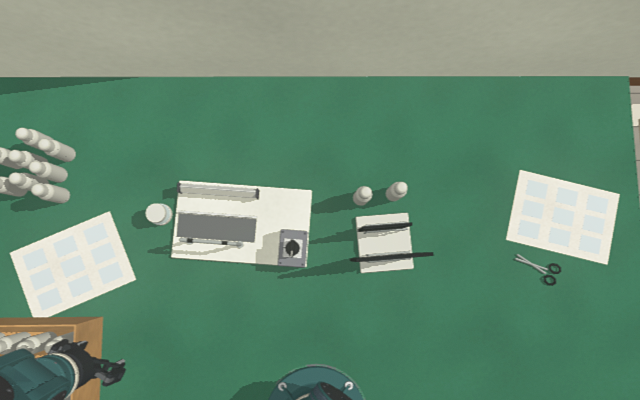

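View pics/side1.png

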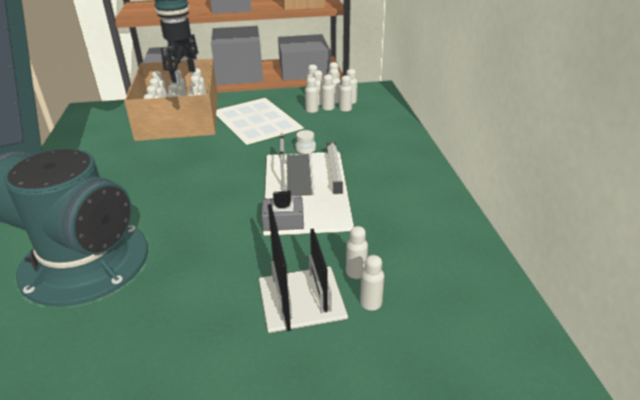

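Top view: stand at left (base corners about (181,181), (312,190), (307,267), (172,257) as col,row), with the rail near row 241 and the switch at (291,247). The rack is at (385,242). The large board is the near one (row 256), the small one is at row 227, and the bottles are at (363,196) and (397,190). The side view agrees with this. Next I measure precisely from depth.

```bash
cat > h.py <<'E'
import numpy as np,cv2
def ray(p,px,z):
    """pixel (col,row) -> world point on plane z"""
    px=np.atleast_2d(px).astype(float)
    d=np.c_[(px[:,0]-p["cx"])/p["fx"],(px[:,1]-p["cy"])/p["fy"],np.ones(len(px))]@p["R"]
    c=-p["R"].T@p["t"]
    return c+d*((z-c[2])/d[:,2])[:,None]
def cloud(p):
    v,u=np.indices(p["range_z"].shape); z=p["range_z"]
    X=np.stack([(u-p["cx"])/p["fx"]*z,(v-p["cy"])/p["fy"]*z,z],-1)-p["t"]
    return X@p["R"]
E
python3 - <<'E'
from workcell import bot, viewer
import cv2,numpy as np
from h import *
np.set_printoptions(precision=4,suppress=True)
t=viewer.camera("top"); s=viewer.camera("side")
for n,p in(("top",t),("side",s)):
    W=cloud(p)
    for nm in("stand","rack","board","small_board","lamp_switch","jar","bottle_a"):
        for r in viewer.silhouettes(nm,p)[:2]:
            m=r["mask"]&(p["range_z"]>0); P=W[m]
            print(n,nm,r["confidence"],r["bbox"],m.sum(),"z pct",np.percentile(P[:,2],[2,50,98]),"min",np.percentile(P,1,axis=0),"max",np.percentile(P,99,axis=0))
            if nm in("stand","rack"):
                v,u=np.nonzero(m); Q=ray(p,np.c_[u,v],.012)[:,:2]
                sel=np.abs(P[:,2]-.012)<.008
                q=cv2.minAreaRect((Q[sel]*1000).astype(np.float32)); print("  rect",q)
            if nm in("board","small_board"):
                hi=P[P[:,2]>P[:,2].max()-.03] if 0 else P[P[:,2]>np.percentile(P[:,2],50)]
                vx,vy,x0,y0=cv2.fitLine((hi[:,:2]).astype(np.float32),cv2.DIST_HUBER,0,.01,.01).ravel()
                print("  line",np.degrees(np.arctan2(-vx*np.sign(vy),abs(vy))),x0,y0,"y range",hi[:,1].min(),hi[:,1].max(),"zmax",P[:,2].max())
print("rail",ray(t,[205.4,239],.105),ray(s,[280.8,146.7],.105))
print("sw",ray(t,[289.9,246.3],.096),ray(s,[279.3,192.1],.096))
print("rack",ray(t,[384.6,239.1],0),ray(s,[302,297.5],0))
np.savez("pics/top.npz",W=cloud(t),c=t["color"]); 
E
```

```text
top stand 0.71 [169.4, 182.3, 307.8, 271.4] 10447 z pct [0.0067 0.0133 0.1057] min [0.4208 0.0201 0.0054] max [0.6478 0.393  0.1088]
  rect ((534.9590454101562, 205.8770294189453), (379.2606506347656, 221.6671600341797), 85.2687759399414)
top rack 0.61 [353.5, 209.3, 412.3, 276.1] 2548 z pct [0.0004 0.0118 0.0727] min [ 0.3978 -0.2696 -0.0017] max [ 0.5591 -0.1192  0.1282]
  rect ((478.82415771484375, -195.69171142578125), (162.42852783203125, 152.5206298828125), 2.8674397468566895)
top board 0.89 [350.3, 249.3, 430.9, 265.3] 394 z pct [0.0058 0.1801 0.1847] min [ 0.4286 -0.2865  0.0007] max [ 0.4504 -0.0976  0.185 ]
  line 4.269719 0.4389074 -0.19183905 y range -0.28483329527293333 -0.09943754769366803 zmax 0.18774641896433325
top board 0.62 [286.4, 241.6, 299.8, 255.4] 147 z pct [0.0688 0.084  0.1046] min [0.4471 0.0442 0.0682] max [0.4824 0.0763 0.1052]
  line 85.169395 0.46470872 0.06099155 y range 0.053839659732720126 0.06718135141587972 zmax 0.10602020338027465
top small_board 0.49 [355.9, 221.4, 413.0, 233.0] 270 z pct [0.0353 0.1249 0.1301] min [ 0.5095 -0.2484  0.0335] max [
[... 2242 characters left out ...]
, 227.8, 364.6, 279.1] 874 z pct [0.0066 0.0699 0.1207] min [ 0.5848 -0.1606  0.0041] max [ 0.625  -0.1292  0.1212]
side jar 0.74 [297.7, 128.7, 313.7, 152.1] 344 z pct [0.006  0.0364 0.0558] min [0.5354 0.3988 0.0045] max [0.5873 0.4584 0.0562]
side bottle_a 0.81 [361.2, 257.1, 379.4, 309.7] 1029 z pct [0.0052 0.0689 0.1206] min [ 0.5967 -0.2533  0.0029] max [ 0.6392 -0.2234  0.1214]
side bottle_a 0.81 [343.8, 225.8, 369.0, 279.8] 963 z pct [-0.0016  0.0666  0.1206] min [ 0.5848 -0.1602 -0.0025] max [ 0.6516 -0.0186  0.1211]
rail [[0.4875 0.2841 0.105 ]] [[0.479  0.2708 0.105 ]]
sw [[0.4673 0.0648 0.096 ]] [[0.4587 0.064  0.096 ]]
rack [[ 0.4881 -0.2012  0.    ]] [[ 0.4807 -0.1947  0.    ]]
```

```bash
cat > m.py <<'E'
from h import *
np.set_printoptions(precision=4,suppress=True)
for n in("top","side"):
    p=dict(np.load(f"pics/{n}1.npz")); W=cloud(p); c=p["color"].astype(int); x,y,z=W[...,0],W[...,1],W[...,2]
    ok=p["range_z"]>0
    v,u=np.indices(x.shape)
    br=c.sum(-1); sat=c.max(-1)-c.min(-1)
    def rect(m,h,lab):
        m=cv2.morphologyEx(m.astype(np.uint8),cv2.MORPH_OPEN,np.ones((3,3)))
        k,l,st,_=cv2.connectedComponentsWithStats(m); 
        if k<2: print(lab,"none"); return
        i=1+st[1:,4].argmax(); vv,uu=np.nonzero(l==i)
        Q=ray(p,np.c_[uu,vv],h)[:,:2]; print(n,lab,st[i],cv2.minAreaRect((Q*1000).astype(np.float32)))
    g=ok&(x>.4)&(x<.66)&(y>0)&(y<.42)
    rect(g&(sat<45)&(br>200)&(z<.03),.012,"base+mat")
    rect(g&(sat<25)&(br>180)&(br<480)&(z<.022)&(x<.58),.015,"mat")
    rect(g&(np.abs(z-.062)<.005)&(y<.15)&(x<.53),.062,"housing")
    r=g&(z>.09)&(y>.15)&(x<.55); P=W[r]
    if len(P)>5:
        l=cv2.fitLine(P[:,:2].astype(np.float32),cv2.DIST_HUBER,0,.01,.01).ravel(); print(n,"rail n",len(P),l,P.min(0),P.max(0), "ang",np.degrees(np.arctan(-l[0]/l[1])))
    r=g&(z>.085)&(y<.15); P=W[r]; print(n,"handle",len(P),cv2.minAreaRect((P[:,:2]*1000).astype(np.float32)),P[:,2].max())
    g=ok&(x>.38)&(x<.58)&(y>-.32)&(y<-.07)
    rect(g&(sat<45)&(br>450)&(z<.03),.012,"rack")
    for a,b,lab in((.40,.475,"board"),(.49,.56,"small")):
        for z0,z1 in((.08,.10),(.10,.125),(.125,.15),(.15,.175),(.175,.2)):
            r=g&(br<200)&(x>a)&(x<b)&(z>z0)&(z<z1); P=W[r]
            if len(P)>15: l=cv2.fitLine(P[:,:2].astype(np.float32),cv2.DIST_HUBER,0,.01,.01).ravel(); print(n,lab,z0,len(P),"ang %.2f"%np.degrees(np.arctan(-l[0]/l[1])),"mid",l[2:],"y",P[:,1].min(),P[:,1].max(),"x at ymid(-.19)",l[2]+(-.19-l[3])*l[0]/l[1], P[:,2].max())
E
python3 m.py
```

```text
top base+mat [ 164  184  151   88 8993] ((527.3641967773438, 215.28427124023438), (422.7008972167969, 242.41714477539062), 85.48570251464844)
top mat [ 177  213   79   29 1867] ((524.2631225585938, 276.4521484375), (219.30868530273438, 70.41948699951172), 85.8418960571289)
top housing [278 229  29  39 684] ((463.8321533203125, 61.58220672607422), (73.57522583007812, 98.97317504882812), 84.9695816040039)
top rail n 228 [0.0799 0.9968 0.4815 0.2799] [0.4714 0.2058 0.0936] [0.4905 0.3551 0.1137] ang -4.582849
top handle 82 ((465.18292236328125, 61.319541931152344), (12.828383445739746, 41.97984313964844), 85.22368621826172) 0.10950823351442358
top rack [ 358  229   54   28 1116] ((477.8784484863281, -198.42906188964844), (68.68820190429688, 149.97927856445312), 3.1298739910125732)
top board 0.175 282 ang 4.24 mid [ 0.439 -0.193] y -0.28575382545218736 -0.09736071073736698 x at ymid(-.19) 0.4388117 0.18655068617081738
top small 0.08 19 ang 4.12 mid [ 0.5132 -0.1758] y -0.2296221884447326 -0.12104360301259029 x at ymid(-.19) 0.51422054 0.09865967256968798
top small 0.1 62 ang 4.76 mid [ 0
[... 1461 characters left out ...]
 board 0.15 130 ang 5.23 mid [ 0.436  -0.2232] y -0.29201085057221604 -0.12773585201915627 x at ymid(-.19) 0.43297037 0.1748554167042044
side board 0.175 294 ang 4.55 mid [ 0.4382 -0.2133] y -0.2915525064837528 -0.10464043854614512 x at ymid(-.19) 0.43638843 0.18386932923384586
side small 0.08 115 ang 4.37 mid [ 0.5142 -0.206 ] y -0.25668949124047175 -0.13628855042643692 x at ymid(-.19) 0.51300776 0.0997450704220441
side small 0.1 189 ang 4.68 mid [ 0.5129 -0.1877] y -0.2562757718667237 -0.12873439112086646 x at ymid(-.19) 0.51311135 0.12499573419489789
side small 0.125 131 ang 3.94 mid [ 0.5179 -0.2017] y -0.25413830892347217 -0.133582523077322 x at ymid(-.19) 0.51707596 0.12931477780333617
```

```bash
python3 - <<'E'
import cv2
t=cv2.imread("pics/top1.png")[170:280,160:440]; s=cv2.imread("pics/side1.png")[120:340,250:400]
t=cv2.resize(t,None,fx=2.8,fy=2.8,interpolation=cv2.INTER_CUBIC)
cv2.imwrite("pics/crop1.png",t)
E
```

```text
(no output)
```

View pics/crop1.png

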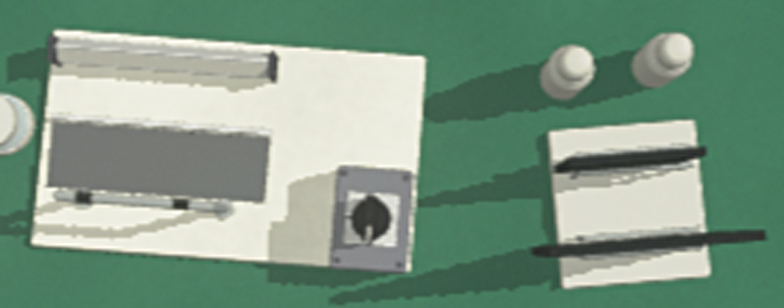

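Consistent picture: the stand is yawed about -4.6° with the rail mid near (0.481, 0.279). The board is centred near (0.438, -0.194) at yaw about +4.4°. I'll turn the tool so the jaws span the board's thickness, raise it, then travel over to the board.

```bash
cat > go.py <<'E'
# usage: go.py x y z yaw(tool y axis, deg) -> shift in tool axes in mm and turn deg (normalised too); assumes tool down
import sys,numpy as np
from workcell import bot
from scipy.spatial.transform import Rotation as Ro
s=bot.read_state(); q=s["eef_rot"]; R=Ro.from_quat([q[1],q[2],q[3],q[0]]).as_matrix()
x,y,z,w=map(float,sys.argv[1:5]); yaw=np.degrees(np.arctan2(R[1,1],R[0,1]))
d=R.T@(np.array([x,y,z])-s["tcp_pos"]); t=-(w-yaw+180)%360-180 if 0 else ((yaw-w+180)%360-180)
print("t %.2f"%s["time"],"tcp",s["tcp_pos"].round(4),"yaw %.2f"%yaw,"tilt z",R[:,2].round(4),"gap %.4f"%s["finger_gap"],"F",s["ft_force"].round(1),"q",s["qpos"].round(2))
print("shift norm",(d/.5).round(4),"turn norm %.4f"%(t/180))
E
python3 -m pendant '[[0,[0,0,-0.05],0.0475],[0,[0,0,-0.05],0.0475],[0,[0,0,0],0.0475],[0,[0,0,0],0.0475],[0,[0,0,0],0.0475],[0,[0,0,0],0.0475],[0,[0,0,0],0.0475]]'; python3 go.py 0.438 -0.194 0.28 4.4
```

```text
time: 2.4
tcp_pos: [0.2301, 0.4718, 0.2834]
eef_rot: [0.0, 0.685, 0.729, -0.0]
ft_force: [-0.1, 0.3, 0.2]
finger_gap: 0.0854
t 2.40 tcp [0.2301 0.4718 0.2834] yaw 3.55 tilt z [-1.e-04 -1.e-04 -1.e+00] gap 0.0854 F [-0.1  0.3  0.2] q [ 0.96  0.25  0.08  1.4  -0.    2.47]
shift norm [-1.3547  0.3325  0.007 ] turn norm -0.0047
```

```bash
python3 -m pendant '[[0,[-0.096,0.0236,0],0],[0,[-0.096,0.0236,0],0],[0,[-0.096,0.0236,0],0],[0,[-0.096,0.0236,0],0],[0,[-0.096,0.0236,0],0],[0,[-0.096,0.0236,0],0],[0,[-0.096,0.0236,0],0]]'; python3 go.py 0.438 -0.194 0.28 4.4
```

```text
time: 3.1
tcp_pos: [0.33, 0.1425, 0.2823]
eef_rot: [0.0, 0.685, 0.729, 0.001]
ft_force: [0.5, 0.1, -0.3]
finger_gap: 0.0854
t 3.10 tcp [0.33   0.1425 0.2823] yaw 3.57 tilt z [ 1.6e-03  3.0e-04 -1.0e+00] gap 0.0854 F [ 0.5  0.1 -0.3] q [ 0.18 -0.04 -0.26  1.34 -0.    1.69]
shift norm [-0.6851  0.1736  0.0047] turn norm -0.0046
```

```bash
python3 -m pendant '[[0,[-0.096,0.0243,0],0],[0,[-0.096,0.0243,0],0],[0,[-0.096,0.0243,0],0],[0,[-0.096,0.0243,0],0],[0,[-0.096,0.0243,0],0],[0,[-0.096,0.0243,0],0],[0,[-0.096,0.0243,0],0],[0,[0,0,0],-0.0046]]'; python3 - <<'E'
from workcell import bot,viewer
from scipy.spatial.transform import Rotation as Ro
from h import *
s=bot.read_state(); p=viewer.camera("wrist"); cv2.imwrite("pics/w1.png",p["color"][:,:,::-1])
q=s["eef_rot"]; T=np.eye(4); T[:3,:3]=Ro.from_quat([q[1],q[2],q[3],q[0]]).as_matrix(); T[:3,3]=s["tcp_pos"]
M=np.linalg.inv(T@p["T_tool_cam"]); p["R"],p["t"]=M[:3,:3],M[:3,3]
print(p["T_tool_cam"].round(4))
W=cloud(p); ok=p["range_z"]>0; c=p["color"].astype(int).sum(-1)
np.savez("pics/w1.npz",W=W,ok=ok,c=c)
for a,b,z0,z1 in((.39,.49,.165,.2),(.39,.49,.1,.165),(.49,.56,.115,.14)):
    m=ok&(W[...,0]>a)&(W[...,0]<b)&(W[...,2]>z0)&(W[...,2]<z1)&(W[...,1]<-.05)&(W[...,1]>-.35); P=W[m]
    if len(P)<9: print("none");continue
    l=cv2.fitLine(P[:,:2].astype(np.float32),cv2.DIST_HUBER,0,.01,.01).ravel()
    print(len(P),"ang %.2f"%np.degrees(np.arctan(-l[0]/l[1])),l[2:],P.min(0),P.max(0), cv2.minAreaRect((P[:,:2]*1000).astype(np.float32)))
E
python3 go.py 0.438 -0.194 0.28 4.4
```

```text
time: 3.9
tcp_pos: [0.4331, -0.193, 0.2834]
eef_rot: [0.003, 0.682, 0.732, 0.002]
ft_force: [-0.1, 1.0, -0.3]
finger_gap: 0.0855
[[ 2.000e-04 -9.546e-01 -2.980e-01  7.680e-02]
 [ 1.000e+00  2.000e-04  1.000e-04  6.000e-04]
 [-0.000e+00 -2.980e-01  9.546e-01 -1.430e-01]
 [ 0.000e+00  0.000e+00  0.000e+00  1.000e+00]]
2316 ang 4.16 [ 0.4385268  -0.18325031] [ 0.42834211 -0.28793313  0.17349816] [ 0.45038732 -0.09884798  0.18455727] ((439.6259460449219, -193.32568359375), (9.125802993774414, 189.2828369140625), 4.129153251647949)
58 ang 4.28 [ 0.4296593  -0.12479123] [ 0.42814368 -0.16252629  0.10014549] [ 0.43248477 -0.10149136  0.13795633] ((430.2078857421875, -132.01638793945312), (0.2132817953824997, 61.189117431640625), 4.068297386169434)
1415 ang 4.31 [ 0.5167556 -0.1768184] [ 0.5098747  -0.25178056  0.11504258] [ 0.52832867 -0.12214907  0.12977814] ((518.88037109375, -186.906982421875), (9.850191116333008, 129.51568603515625), 4.415448188781738)
t 3.95 tcp [ 0.4324 -0.1909  0.2836] yaw 4.18 tilt z [ 6.4e-03 -3.0e-04 -1.0e+00] gap 0.0856 F [-0.8  0.5  0.3] q [-0.59  0.16 -0.05  1.36  0.    0.91]
shift norm [-0.007   0.0107  0.0072] turn norm -0.0012
```

View pics/w1.png

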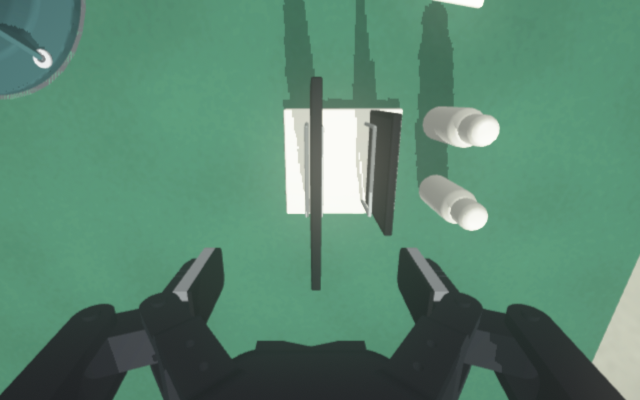

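The wrist view shows the board top at col 317 (rows 78–290) between the fingers, with the small board at col 385. The board top is centred at (0.4396, -0.1933) with yaw 4.1°. Next I descend and correct.

```bash
python3 -m pendant '[[0,[-0.006,0.011,0.05],0],[0,[0,0,0.06],0],[0,[0,0,0.06],0],[0,[0,0,0],0]]'; python3 go.py 0.4395 -0.1935 0.148 4.15
```

```text
time: 4.35
tcp_pos: [0.4384, -0.1913, 0.1973]
eef_rot: [0.003, 0.681, 0.733, 0.002]
ft_force: [0.1, 1.1, 0.9]
finger_gap: 0.0854
t 4.35 tcp [ 0.4384 -0.1913  0.1973] yaw 4.20 tilt z [ 8.2e-03 -8.0e-04 -1.0e+00] gap 0.0854 F [0.1 1.1 0.9] q [-0.58  0.19 -0.24  1.13  0.    0.91]
shift norm [-0.0045  0.001   0.0985] turn norm 0.0003
```

```bash
python3 -m pendant '[[0,[-0.005,0.001,0.05],0],[0,[0,0,0.05],0],[0,[0,0,0],0],[0,[0,0,0],0]]'; python3 go.py 0.4395 -0.1935 0.148 4.15
```

```text
time: 4.75
tcp_pos: [0.4407, -0.1919, 0.1519]
eef_rot: [0.005, 0.68, 0.733, 0.003]
ft_force: [-0.4, -0.5, 0.7]
finger_gap: 0.0853
t 4.75 tcp [ 0.4407 -0.1919  0.1519] yaw 4.36 tilt z [ 0.0121 -0.003  -0.9999] gap 0.0853 F [-0.4 -0.5  0.7] q [-0.58  0.22 -0.33  1.01  0.    0.91]
shift norm [-0.003  -0.0028  0.0077] turn norm 0.0012
```

```bash
python3 -m pendant '[[0,[-0.002,-0.0025,0.006],0],[1,[0,0,0],0],[1,[0,0,0],0],[1,[0,0,0],0],[1,[0,0,0],0],[1,[0,0,0],0],[1,[0,0,0],0],[1,[0,0,0],0]]'; python3 go.py 0.4395 -0.1935 0.148 4.15
```

```text
time: 5.55
tcp_pos: [0.4404, -0.1938, 0.1536]
eef_rot: [0.008, 0.68, 0.734, 0.003]
ft_force: [-2.3, -1.0, 1.2]
finger_gap: 0.0077
t 5.55 tcp [ 0.4404 -0.1938  0.1536] yaw 4.37 tilt z [ 0.0154 -0.0068 -0.9999] gap 0.0077 F [-2.3 -1.   1.2] q [-0.59  0.22 -0.33  1.01  0.    0.91]
shift norm [ 0.0008 -0.0019  0.0112] turn norm 0.0012
```

```bash
python3 -m pendant '[[1,[0,0,-0.03],0],[1,[0,0,-0.05],0],[1,[0,0,-0.05],0],[1,[0,0,-0.05],0],[1,[0,0,-0.06],0],[1,[0,0,-0.06],0],[1,[0,0,-0.04],0],[1,[0,0,0],0]]'; python3 go.py 0.4395 -0.1935 0.30 4.15
```

```text
time: 6.35
tcp_pos: [0.4363, -0.1913, 0.3267]
eef_rot: [0.004, 0.68, 0.734, 0.003]
ft_force: [0.4, 0.4, -4.1]
finger_gap: 0.008
t 6.35 tcp [ 0.4363 -0.1913  0.3267] yaw 4.37 tilt z [ 0.0095 -0.0012 -1.    ] gap 0.0080 F [ 0.4  0.4 -4.1] q [-0.59  0.16  0.07  1.47  0.    0.91]
shift norm [-0.0047  0.0056  0.0535] turn norm 0.0012
```

```bash
python3 -m pendant '[[1,[0,0,0],0.012],[1,[0.05,0,0],0.024],[1,[0.07,0.01,0],0.014],[1,[0.09,0.01,0],0],[1,[0.09,0.01,0],0],[1,[0.09,0.01,0],0],[1,[0.09,0.01,0],0],[1,[0.09,0.01,0],0]]'; python3 go.py 0.527 0.275 0.32 -4.55
```

```text
time: 7.15
tcp_pos: [0.4862, 0.0962, 0.3155]
eef_rot: [-0.001, 0.741, 0.672, 0.0]
ft_force: [-0.0, -0.0, -3.0]
finger_gap: 0.0083
t 7.15 tcp [0.4862 0.0962 0.3155] yaw -5.55 tilt z [-0.0011  0.0016 -1.    ] gap 0.0083 F [-0. -0. -3.] q [0.03 0.2  0.09 1.46 0.   1.7 ]
shift norm [ 0.3639  0.0467 -0.0085] turn norm -0.0056
```

```bash
python3 -m pendant '[[1,[0.08,0.01,0],-0.005],[1,[0.08,0.01,0],0],[1,[0.08,0.01,0],0],[1,[0.06,0.01,0],0],[1,[0.03,0,0],0],[1,[0,0,0],0],[1,[0,0,0],0]]'; python3 go.py 0.527 0.275 0.22 -4.55;  python3 - <<'E'
from workcell import viewer
from h import *
for n in("top","side"):
    p=viewer.camera(n); cv2.imwrite(f"pics/{n}2.png",p["color"][:,:,::-1])
    np.savez(f"pics/{n}2.npz",**{k:p[k] for k in("color","range_z","fx","fy","cx","cy","R","t")})
E
```

```text
time: 7.85
tcp_pos: [0.5181, 0.271, 0.3039]
eef_rot: [-0.004, 0.733, 0.681, -0.005]
ft_force: [-0.6, -0.2, -3.8]
finger_gap: 0.0082
t 7.85 tcp [0.5181 0.271  0.3039] yaw -4.23 tilt z [-0.0139 -0.0011 -0.9999] gap 0.0082 F [-0.6 -0.2 -3.8] q [0.34 0.37 0.31 1.52 0.   1.99]
shift norm [0.0096 0.0195 0.1674] turn norm 0.0018
```

View pics/side2.png

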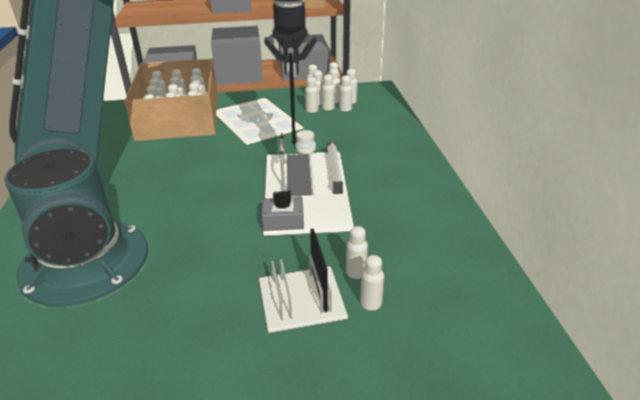

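The side view shows the board held upright above the mat (gripper at (290,45), board bottom near (293,140)). The small board and bottles are untouched. I'll descend most of the way.

```bash
python3 -m pendant '[[1,[0.008,0.018,0.03],0.0018],[1,[0,0,0.06],0],[1,[0,0,0.06],0],[1,[0,0,0.05],0],[1,[0,0,0],0],[1,[0,0,0],0]]'; python3 go.py 0.527 0.275 0.165 -4.55
```

```text
time: 8.55
tcp_pos: [0.5273, 0.2673, 0.2041]
eef_rot: [-0.003, 0.738, 0.675, -0.003]
ft_force: [1.2, -0.0, -3.1]
finger_gap: 0.0078
t 8.55 tcp [0.5273 0.2673 0.2041] yaw -5.07 tilt z [-8.6e-03  1.0e-04 -1.0e+00] gap 0.0078 F [ 1.2 -0.  -3.1] q [0.33 0.39 0.07 1.26 0.   1.99]
shift norm [ 0.0153 -0.0012  0.0782] turn norm -0.0029
```

```bash
python3 -m pendant '[[1,[0.015,0,0.03],-0.003],[1,[0,0,0],0],[1,[0,0,0],0],[1,[0,0,0],0]]'; python3 go.py 0.527 0.275 0.165 -4.55;  cat > lk.py <<'E'
import sys
from workcell import viewer
from h import *
np.set_printoptions(precision=4,suppress=True)
for n in("top","side"):
    p=viewer.camera(n); cv2.imwrite(f"pics/{n}{sys.argv[1]}.png",p["color"][:,:,::-1])
    W=cloud(p); x,y,z=W[...,0],W[...,1],W[...,2]; br=p["color"].astype(int).sum(-1)
    g=(p["range_z"]>0)&(x>.4)&(x<.62)&(y>.14)&(y<.42)&(br<230)
    for z0,z1 in((.02,.04),(.04,.06),(.06,.08),(.08,.1),(.1,.12),(.12,.14),(.14,.16),(.16,.178),(.178,.21)):
        P=W[g&(z>z0)&(z<z1)]
        if len(P)>12:
            l=cv2.fitLine(P[:,:2].astype(np.float32),cv2.DIST_HUBER,0,.01,.01).ravel()
            print(n,z0,len(P),"ang %.2f"%np.degrees(np.arctan(-l[0]/l[1])),"x@.275 %.4f"%(l[2]+(.275-l[3])*l[0]/l[1]),"x",P[:,0].min(),np.median(P[:,0]),P[:,0].max(),"y",P[:,1].min(),P[:,1].max())
E
python3 lk.py 3
```

```text
time: 8.95
tcp_pos: [0.5299, 0.2739, 0.1948]
eef_rot: [-0.001, 0.735, 0.678, -0.0]
ft_force: [-0.3, -0.1, -4.0]
finger_gap: 0.0079
t 8.95 tcp [0.5299 0.2739 0.1948] yaw -4.65 tilt z [-0.0022  0.002  -1.    ] gap 0.0079 F [-0.3 -0.1 -4. ] q [0.34 0.4  0.06 1.23 0.   1.99]
shift norm [ 0.0017 -0.0058  0.0597] turn norm -0.0005
top 0.06 17 ang -4.15 x@.275 0.5236 x 0.5172219981323393 0.5206724249907182 0.5239746392154206 y 0.18117776092390592 0.27617667143412283
top 0.08 23 ang -4.53 x@.275 0.5240 x 0.5169239911617453 0.5217478339258517 0.5253767182272604 y 0.18107773742448005 0.2954590590164819
top 0.1 33 ang 6.20 x@.275 0.5075 x 0.47662968639452896 0.5182223066055043 0.5241422532263358 y 0.18049984668319397 0.2758396663664708
top 0.12 23 ang -4.22 x@.275 0.5241 x 0.5170870315884818 0.5213690628207813 0.524629750645559 y 0.18097202411922092 0.2779147091975032
top 0.14 24 ang -4.27 x@.275 0.5242 x 0.517331926710656 0.5204447075617185 0.523883624367846 y 0.18034953305722146 0.2718682426687041
top 0.16 20 ang -3.04 x@.275 0.5237 x 0.5184817454008346 0.5215328870977168 0.5244043361114902 y
[... 441 characters left out ...]
52029492068907
side 0.1 36 ang 36.40 x@.275 0.4496 x 0.47391698622441125 0.5192709933386739 0.5248552972079877 y 0.17532286289670132 0.3276122340140962
side 0.12 21 ang -57.96 x@.275 0.6730 x 0.5169343125320304 0.5199765293046268 0.5248942529027708 y 0.1724608461701004 0.18261316948684017
side 0.14 14 ang 27.57 x@.275 0.4690 x 0.5179120030568799 0.5194698613190895 0.5211724361739876 y 0.17628643790549683 0.1817147259586606
side 0.16 17 ang 68.33 x@.275 0.2785 x 0.5161070033874264 0.5191187704027282 0.5217375760115225 y 0.1768863618194601 0.18215824683569742
side 0.178 39 ang 3.57 x@.275 0.5139 x 0.5117358165545264 0.5199908480087619 0.5454653199046818 y 0.17413244066957795 0.2704003446530977
```

View pics/side3.png

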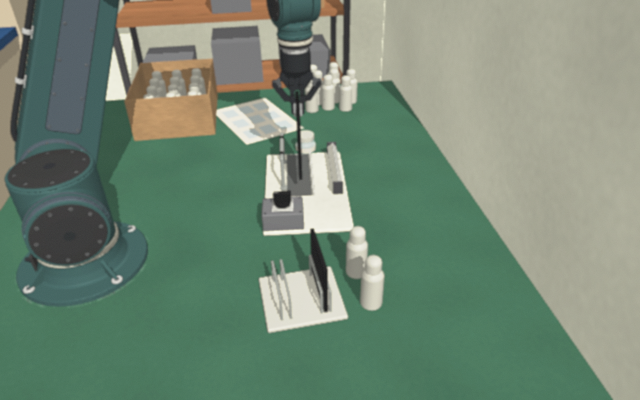

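The board is hanging vertically over the mat, about 2 mm too far forward and 2 mm short in y. I correct that and lower it.

```bash
python3 -m pendant '[[1,[0.004,-0.004,0.03],0],[1,[0,0,0.03],0],[1,[0,0,0.02],0],[1,[0,0,0],0],[1,[0,0,0],0]]'; python3 go.py 0.528 0.276 0.158 -4.6
```

```text
time: 9.55
tcp_pos: [0.53, 0.2769, 0.1572]
eef_rot: [-0.0, 0.735, 0.678, 0.003]
ft_force: [-0.4, 0.7, -3.1]
finger_gap: 0.0079
t 9.55 tcp [0.53   0.2769 0.1572] yaw -4.67 tilt z [ 0.0043  0.0052 -1.    ] gap 0.0079 F [-0.4  0.7 -3.1] q [ 0.34  0.41 -0.02  1.13  0.    2.  ]
shift norm [-0.0022 -0.0038 -0.0016] turn norm -0.0004
```

```bash
python3 -m pendant '[[1,[-0.001,-0.004,0.002],0],[1,[0,0,0.003],0],[1,[0,0,0],0]]'; python3 go.py 0.528 0.276 0.158 -4.6;python3 -m pendant '[[1,[0,0,0.003],0],[1,[0,0,0],0]]'; python3 go.py 0.528 0.276 0.158 -4.6
```

```text
time: 9.85
tcp_pos: [0.5297, 0.2776, 0.1572]
eef_rot: [0.0, 0.735, 0.678, 0.006]
ft_force: [-0.3, -1.1, -1.6]
finger_gap: 0.008
t 9.85 tcp [0.5297 0.2776 0.1572] yaw -4.65 tilt z [ 0.0096  0.0078 -0.9999] gap 0.0080 F [-0.3 -1.1 -1.6] q [ 0.34  0.41 -0.03  1.12  0.    2.  ]
shift norm [-0.0034 -0.003  -0.0017] turn norm -0.0003
time: 10.05
tcp_pos: [0.53, 0.278, 0.157]
eef_rot: [0.001, 0.735, 0.678, 0.007]
ft_force: [-1.8, -1.0, -0.0]
finger_gap: 0.0085
t 10.05 tcp [0.53  0.278 0.157] yaw -4.65 tilt z [ 0.0115  0.0092 -0.9999] gap 0.0085 F [-1.8 -1.  -0. ] q [ 0.34  0.41 -0.03  1.12  0.    2.  ]
shift norm [-0.0043 -0.0037 -0.0021] turn norm -0.0003
```

```bash
python3 -m pendant '[[1,[-0.003,-0.008,-0.02],0],[1,[-0.002,-0.004,0],0],[1,[0,0,0],0]]'; python3 go.py 0.5265 0.276 0.158 -4.6
```

```text
time: 10.35
tcp_pos: [0.5227, 0.2755, 0.1673]
eef_rot: [0.0, 0.735, 0.678, 0.007]
ft_force: [-0.3, 0.3, -2.7]
finger_gap: 0.008
t 10.35 tcp [0.5227 0.2755 0.1673] yaw -4.65 tilt z [ 0.0102  0.0088 -0.9999] gap 0.0080 F [-0.3  0.3 -2.7] q [ 0.34  0.39 -0.03  1.14  0.    2.  ]
shift norm [0.0015 0.0074 0.0187] turn norm -0.0003
```

```bash
python3 -m pendant '[[1,[0,0.006,0.008],0],[1,[0,0,0.008],0],[1,[0,0,0.006],0]]'; python3 go.py 0.5265 0.276 0.155 -4.6; python3 lk.py 4
```

```text
time: 10.65
tcp_pos: [0.527, 0.2764, 0.1567]
eef_rot: [-0.0, 0.735, 0.678, 0.009]
ft_force: [-1.4, 13.1, 28.7]
finger_gap: 0.0081
t 10.65 tcp [0.527  0.2764 0.1567] yaw -4.64 tilt z [ 0.0127  0.0118 -0.9998] gap 0.0081 F [-1.4 13.1 28.7] q [ 0.34  0.4  -0.04  1.11  0.01  1.99]
shift norm [-0.001  -0.0009  0.0034] turn norm -0.0002
top 0.02 17 ang -4.71 x@.275 0.5219 x 0.5142677859312696 0.5183162414582371 0.6066305350586179 y 0.15949771365270674 0.3061975839579019
top 0.04 15 ang -4.87 x@.275 0.5218 x 0.5160907121367012 0.5194475391534847 0.5227712802267008 y 0.18376711833982484 0.2865240231318923
top 0.06 16 ang -4.98 x@.275 0.5218 x 0.514532658105546 0.5178162094895171 0.5215420204832959 y 0.1833479128387703 0.2717484784850133
top 0.08 18 ang -4.77 x@.275 0.5217 x 0.5142650940882961 0.518205805188422 0.5220454860971065 y 0.18354636495414814 0.28019328738690724
top 0.1 27 ang 37.96 x@.275 0.4524 x 0.47660050232399215 0.5153330840081377 0.5215951536763921 y 0.18309222245572374 0.2735627787823553
top 0.12 18 ang -3.79 x@.275 0.5210 x 0.5141455634651424 0.5171405342944719 0.52190249284
[... 988 characters left out ...]
21710859107418
side 0.1 32 ang 14.63 x@.275 0.4930 x 0.47400044167072025 0.516882941802145 0.5224487939358 y 0.17711707149820374 0.32828104822365467
side 0.12 19 ang 20.47 x@.275 0.4822 x 0.5135600624197783 0.5173766335042952 0.5202175487077897 y 0.1770835152057388 0.19087045882934522
side 0.14 22 ang -4.80 x@.275 0.5237 x 0.5128897462466074 0.5157724143737388 0.5188157759356877 y 0.17812902901745303 0.18660374207434113
side 0.16 25 ang -15.54 x@.275 0.5431 x 0.5139153391902338 0.5189649084215275 0.5424101186843022 y 0.1762872016450389 0.2725301208837357
side 0.178 191 ang -5.19 x@.275 0.5266 x 0.48851908443275166 0.5266508831947139 0.5581215904613954 y 0.17672675026330417 0.3613577516181784
```

The board is on the mat (28 N press), about 45 mm in front of the rail, within about 1 mm of centre, yaw -4.7°. I relieve the pressure and open the jaws only a little so the board stays caged.

```bash
python3 -m pendant '[[1,[0,0,-0.002],0],[0.8,[0,0,0],0],[0.72,[0,0,-0.002],0],[0.7,[0,0,-0.002],0],[0.7,[0,0,-0.002],0]]'; python3 go.py 0.5265 0.276 0.16 -4.6; python3 lk.py 5|grep top
```

```text
time: 11.25
tcp_pos: [0.527, 0.2763, 0.1604]
eef_rot: [0.0, 0.735, 0.678, 0.008]
ft_force: [0.8, -0.3, 0.1]
finger_gap: 0.0256
t 11.25 tcp [0.527  0.2763 0.1604] yaw -4.64 tilt z [ 0.0127  0.0113 -0.9999] gap 0.0256 F [ 0.8 -0.3  0.1] q [ 0.34  0.4  -0.04  1.12  0.01  1.99]
shift norm [-0.0006 -0.001   0.0007] turn norm -0.0002
top 0.02 14 ang -3.45 x@.275 0.5230 x 0.5173550143062603 0.5209641196832342 0.5242550904983111 y 0.1842301572772594 0.28887616000206173
top 0.04 18 ang -4.50 x@.275 0.5228 x 0.5159063598102632 0.519349737155439 0.6058980518823169 y 0.15883362527516018 0.27299403704540354
top 0.06 18 ang -4.24 x@.275 0.5228 x 0.5173243885272796 0.5206089701699548 0.5244614752342257 y 0.18432391124890052 0.29628325336829103
top 0.08 15 ang -4.72 x@.275 0.5225 x 0.5159707128020472 0.5193704550131587 0.5227866932105536 y 0.18461930771410542 0.27750961711415545
top 0.1 26 ang 38.04 x@.275 0.4535 x 0.4766237406791817 0.5165740378736647 0.5223915196295804 y 0.18454462025680707 0.263064419773926
top 0.12 17 ang -4.60 x@.275 0.5221 x 0.5160710896722331 0.5189342558885408 0.5229190835656067 y 0.18477287208715965 0.2820191576048902
top 0.14 18 ang -3.79 x@.275 0.5217 x 0.5147817647790002 0.5183624221074667 0.5228186426471205 y 0.1847603829627502 0.26640594971191667
top 0.16 16 ang -1.63 x@.275 0.5191 x 0.5022240826003845 0.5169744934803886 0.5214174558130661 y 0.18439563862937947 0.2725235397063923
top 0.178 131 ang -3.45 x@.275 0.5242 x 0.48814402930866885 0.5207378927872179 0.5479620900316539 y 0.18450134923277597 0.2731940550712959
```

```bash
python3 -m pendant '[[0.7,[0,-0.014,0],0],[0.7,[0,-0.012,0],0],[0.7,[0,-0.010,0],0],[0.7,[0,-0.010,0],0],[0.7,[0,-0.010,0],0],[0.7,[0,0,0],0]]'; python3 go.py 0.48 0.276 0.16 -4.6; python3 lk.py 6|grep top
```

```text
time: 11.95
tcp_pos: [0.4959, 0.2787, 0.16]
eef_rot: [0.0, 0.735, 0.678, 0.008]
ft_force: [-0.5, 0.5, -0.2]
finger_gap: 0.0255
t 11.95 tcp [0.4959 0.2787 0.16  ] yaw -4.62 tilt z [ 0.0122  0.0112 -0.9999] gap 0.0255 F [-0.5  0.5 -0.2] q [ 0.37  0.36 -0.11  1.09  0.01  2.02]
shift norm [-0.008  -0.0312 -0.0004] turn norm -0.0001
top 0.02 51 ang -4.86 x@.275 0.5283 x 0.511532722041475 0.5260813774427228 0.6061509879330818 y 0.15906294370459326 0.30788861542739027
top 0.04 65 ang -5.38 x@.275 0.5241 x 0.5080001687089927 0.5218969190896587 0.5286355122440433 y 0.18507910661964128 0.3012422480434598
top 0.06 60 ang -4.91 x@.275 0.5191 x 0.5040884504651671 0.5155324057982034 0.5217251970199329 y 0.18518835106174006 0.29008047680397664
top 0.08 65 ang -5.30 x@.275 0.5142 x 0.5006501645483451 0.5112763345027658 0.5149359837604547 y 0.18610229882156887 0.2812914096153804
top 0.1 73 ang -4.31 x@.275 0.5078 x 0.4766691468716213 0.5049539254424165 0.5111498710636889 y 0.18575799692790873 0.285056524922447
top 0.12 64 ang -5.72 x@.275 0.5045 x 0.4882923491004994 0.5002181818129067 0.5047088375292571 y 0.18667699263596438 0.2789094721014762
top 0.14 70 ang -4.91 x@.275 0.4989 x 0.48487320216796986 0.4953847172877046 0.5012181397388923 y 0.18661474263651603 0.27665122751452015
top 0.16 73 ang -4.89 x@.275 0.4936 x 0.47018438977125593 0.489471914224249 0.5190153328459248 y 0.18739683781592986 0.27512258579544063
top 0.178 120 ang -3.48 x@.275 0.4862 x 0.45289375761582507 0.4839994226871793 0.5261485619621585 y 0.18718354645286078 0.2740175034096877
```

```bash
python3 -m pendant '[[0.7,[0,-0.012,0],0],[0.7,[0,-0.010,0],0],[0.7,[0,-0.010,0],0],[0.7,[0,-0.006,0],0],[0.7,[0,0,0],0]]'; python3 go.py 0.48 0.276 0.16 -4.6; python3 lk.py 7|grep top
```

```text
time: 12.55
tcp_pos: [0.4761, 0.2803, 0.1596]
eef_rot: [0.0, 0.735, 0.678, 0.008]
ft_force: [-0.5, -0.4, -0.6]
finger_gap: 0.0255
t 12.55 tcp [0.4761 0.2803 0.1596] yaw -4.65 tilt z [ 0.0124  0.0113 -0.9999] gap 0.0255 F [-0.5 -0.4 -0.6] q [ 0.38  0.33 -0.15  1.08  0.01  2.03]
shift norm [-0.008   0.0085 -0.0008] turn norm -0.0003
top 0.02 97 ang -5.66 x@.275 0.5273 x 0.5088084338789561 0.5234918034053023 0.6065693306999618 y 0.15944222418270423 0.31105324359966624
top 0.04 111 ang -4.96 x@.275 0.5194 x 0.5049742348613335 0.5166675198703364 0.5259481937076008 y 0.18512015157309925 0.3037918497994451
top 0.06 112 ang -4.80 x@.275 0.5116 x 0.49900204357519395 0.5099766055407675 0.5164054973535938 y 0.18614050266410004 0.3063232908576682
top 0.08 110 ang -5.75 x@.275 0.5046 x 0.48710365480599715 0.5010410984704259 0.5070368076896831 y 0.18686350170774343 0.29498491961107887
top 0.1 104 ang -5.55 x@.275 0.4970 x 0.4815348978659414 0.4921706693341784 0.500729690747586 y 0.18722456556009498 0.2821610972876703
top 0.12 102 ang -4.84 x@.275 0.4887 x 0.47311008967193097 0.4862506214230795 0.49197442004901715 y 0.18779846542191742 0.2823633912226782
top 0.14 115 ang -5.17 x@.275 0.4814 x 0.4676106607869221 0.4779968702727037 0.4861289887611514 y 0.18788251486410226 0.27837014213493516
top 0.16 178 ang -3.67 x@.275 0.4697 x 0.4598627125717868 0.46741647234795825 0.49983471629877657 y 0.1891514371971661 0.27308780864834614
top 0.178 20 ang -33.78 x@.275 0.5003 x 0.43412076117929715 0.4637550503963743 0.5169204237252656 y 0.19419723765846217 0.27305444535149836
```

View pics/side7.png

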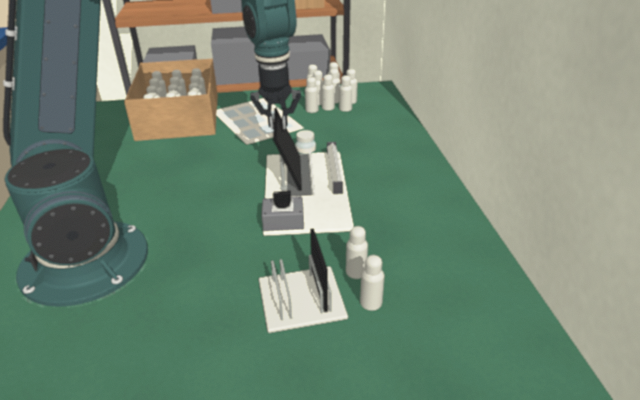

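The side view shows the board leaning back over the rail; the measured lean is 20.9°. I clear the back finger a touch more, then lift straight off.

```bash
python3 -m pendant '[[0.7,[0,-0.008,0],0],[0.7,[0,0,-0.02],0],[0.65,[0,0,-0.03],0],[0.6,[0,0,-0.05],0],[0.4,[0,0,-0.06],0],[0.2,[0,0,-0.06],0],[0,[0,0,-0.06],0],[0,[0,0,0],0]]'; python3 go.py 0.465 0.06 0.29 85.4; python3 lk.py 8
```

```text
time: 13.45
tcp_pos: [0.4703, 0.2785, 0.3091]
eef_rot: [0.001, 0.735, 0.678, 0.009]
ft_force: [-0.1, 0.8, -0.2]
finger_gap: 0.0852
t 13.45 tcp [0.4703 0.2785 0.3091] yaw -4.69 tilt z [ 0.0146  0.0117 -0.9998] gap 0.0852 F [-0.1  0.8 -0.2] q [0.38 0.28 0.18 1.46 0.01 2.04]
shift norm [-0.437   0.0246  0.0329] turn norm -0.5005
top 0.02 134 ang -4.75 x@.275 0.5264 x 0.5089141558068073 0.5263114336068893 0.6070139661620555 y 0.15984534230496966 0.35839609179054976
top 0.04 167 ang -5.10 x@.275 0.5190 x 0.502331132897852 0.5194317778312234 0.5290140439946788 y 0.18596790824444073 0.3561315872130974
top 0.06 170 ang -4.70 x@.275 0.5109 x 0.49614553234674885 0.5102568507908944 0.522184814416132 y 0.18531908959760285 0.3506150833575477
top 0.08 182 ang -4.90 x@.275 0.5024 x 0.4845228571692472 0.5012514779086794 0.5127572992944252 y 0.18670727159575365 0.3464972604942118
top 0.1 177 ang -4.79 x@.275 0.4943 x 0.4814611547423692 0.4923611303520142 0.5037308483059816 y 0.18706417362955868 0.33950483821810357
top 0.12 173 ang -4.82 x@.275 0.4860 x 0.470498632932361 0.4839063527751781 0.494922885
[... 738 characters left out ...]

side 0.08 124 ang -5.33 x@.275 0.5009 x 0.48550780378540176 0.49939090714953194 0.5119247305466884 y 0.18048394618788946 0.3728762395682317
side 0.1 122 ang -5.77 x@.275 0.4928 x 0.47597915337042246 0.4909706852223016 0.5033635547443357 y 0.18192349620222234 0.35786276689635205
side 0.12 125 ang -4.94 x@.275 0.4845 x 0.46492706654030774 0.4828608458275715 0.49522087323637204 y 0.18267155262920876 0.3549266311046759
side 0.14 134 ang -5.48 x@.275 0.4761 x 0.4563016215604568 0.4744067791056371 0.48596944511994383 y 0.18257568801146387 0.35987439298622026
side 0.16 140 ang -5.54 x@.275 0.4678 x 0.45207091913041214 0.46588267195145777 0.4785623023721472 y 0.18392901468616074 0.35556502685147406
```

```bash
python3 - <<'E'
import cv2
a=cv2.imread("pics/top8.png")[160:290,150:330]; b=cv2.imread("pics/side8.png")[90:250,230:390]
a=cv2.resize(a,None,fx=2.2,fy=2.2,interpolation=2);b=cv2.resize(b,(390,390),interpolation=2)
a=cv2.copyMakeBorder(a,0,390-a.shape[0],0,0,0); cv2.imwrite("pics/c8.png",cv2.hconcat([a,b]))
E
```

```text
(no output)
```

View pics/c8.png

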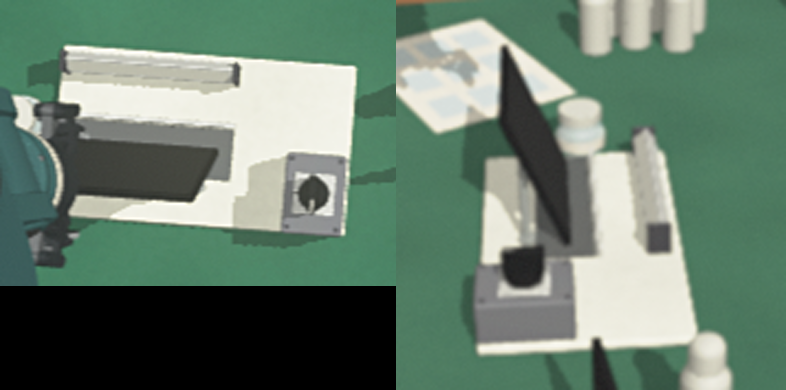

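Both views show the board leaning on the rail and free-standing. Measured lean is 21.9°, yaw -4.8° against the rail's -4.6°, centred to about 3 mm. Next is the switch.

```bash
python3 -m pendant '[[0,[-0.09,0.005,0],0],[0,[-0.09,0.005,0],0],[0,[-0.09,0.005,0],0],[0,[-0.09,0.005,0],0],[0,[-0.06,0,0],-0.03],[0,[0,0,0],-0.047],[0,[0,0,0],-0.047],[0,[0,0,0],-0.047]]'; python3 -m pendant '[[0,[0,0,0],-0.047],[0,[0,0,0],-0.047],[0,[0,0,0],-0.047],[0,[0,0,0],-0.047],[0,[0,0,0],-0.047],[0,[0,0,0],-0.047],[0,[0,0,0],-0.047]]';python3 go.py 0.4655 0.0597 0.2 85.4
```

```text
time: 14.35
tcp_pos: [0.4588, 0.0602, 0.296]
eef_rot: [-0.003, 0.523, 0.853, 0.004]
ft_force: [0.4, -0.0, -0.3]
finger_gap: 0.0853
time: 15.05
tcp_pos: [0.4555, 0.0598, 0.2897]
eef_rot: [-0.006, 0.024, 1.0, 0.005]
ft_force: [0.8, -0.5, 0.5]
finger_gap: 0.0858
t 15.05 tcp [0.4555 0.0598 0.2897] yaw 87.21 tilt z [-0.0112  0.0097 -0.9999] gap 0.0858 F [ 0.8 -0.5  0.5] q [-0.05  0.15 -0.05  1.39  0.01 -0.  ]
shift norm [-0.0221 -0.0008  0.1791] turn norm 0.0100
```

```bash
python3 -m pendant '[[0,[-0.02,0,0.03],0.01],[0,[0,0,0.06],0],[0,[0,0,0.06],0],[0,[0,0,0],0]]'; python3 go.py 0.4655 0.0597 0.08 85.4; python3 - <<'E'
from workcell import bot,viewer
from scipy.spatial.transform import Rotation as Ro
from h import *
s=bot.read_state(); p=viewer.camera("wrist"); cv2.imwrite("pics/w2.png",p["color"][:,:,::-1])
q=s["eef_rot"]; T=np.eye(4); T[:3,:3]=Ro.from_quat([q[1],q[2],q[3],q[0]]).as_matrix(); T[:3,3]=s["tcp_pos"]
M=np.linalg.inv(T@p["T_tool_cam"]); p["R"],p["t"]=M[:3,:3],M[:3,3]
W=cloud(p); x,y,z=W[...,0],W[...,1],W[...,2]
m=(p["range_z"]>0)&(x>.42)&(x<.51)&(y>.02)&(y<.1)
P=W[m&(z>.097)&(z<.11)]; print(len(P),cv2.minAreaRect((P[:,:2]*1000).astype(np.float32)),P[:,2].max())
P=W[m&(abs(z-.073)<.004)]; print(len(P),P.mean(0),P.min(0),P.max(0))
E
```

```text
time: 15.45
tcp_pos: [0.4632, 0.06, 0.2097]
eef_rot: [-0.008, 0.037, 0.999, 0.005]
ft_force: [-0.5, 0.9, 1.4]
finger_gap: 0.0854
t 15.45 tcp [0.4632 0.06   0.2097] yaw 85.73 tilt z [-0.0151  0.0098 -0.9998] gap 0.0854 F [-0.5  0.9  1.4] q [-0.05  0.18 -0.22  1.19  0.01  0.02]
shift norm [-0.0088 -0.0025  0.2592] turn norm 0.0018
663 ((464.5997619628906, 61.22332763671875), (12.157797813415527, 43.1834716796875), 85.40196228027344) 0.10437792348747107
727 [0.4640067  0.06060479 0.0734124 ] [0.4430649  0.0410459  0.06911713] [0.48336101 0.08021167 0.07694188]
```

View pics/w2.png

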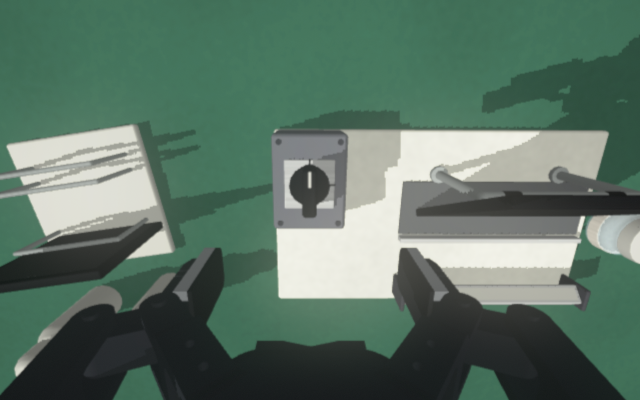

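The wrist view shows the black handle bar vertical in the image at (310,185), i.e. off, centred at (0.4646, 0.0612). The board leans in place at right. I descend over the handle.

```bash
python3 -m pendant '[[0,[-0.004,0.003,0.06],0],[0,[-0.004,0,0.08],0],[0,[0,0,0.08],0],[0,[0,0,0.04],0],[0,[0,0,0],0]]'; python3 go.py 0.4646 0.061 0.081 85.4
```

```text
time: 16.0
tcp_pos: [0.4706, 0.0622, 0.0843]
eef_rot: [-0.002, 0.037, 0.999, 0.005]
ft_force: [0.5, 0.6, -0.2]
finger_gap: 0.0853
t 16.00 tcp [0.4706 0.0622 0.0843] yaw 85.73 tilt z [-0.0046  0.0092 -0.9999] gap 0.0853 F [ 0.5  0.6 -0.2] q [-0.05  0.28 -0.45  0.84  0.01  0.03]
shift norm [ 0.0118 -0.0034  0.0066] turn norm 0.0018
```

```bash
python3 -m pendant '[[0,[0.012,-0.003,0.006],0],[1,[0,0,0],0],[1,[0,0,0],0],[1,[0,0,0],0],[1,[0,0,0],0],[1,[0,0,0],0],[1,[0,0,0],0]]'; python3 go.py 0.4646 0.061 0.081 85.4
```

```text
time: 16.7
tcp_pos: [0.4674, 0.0599, 0.0874]
eef_rot: [0.001, 0.038, 0.999, 0.003]
ft_force: [-1.4, -4.8, -2.3]
finger_gap: 0.0112
t 16.70 tcp [0.4674 0.0599 0.0874] yaw 85.70 tilt z [ 0.0031  0.0062 -1.    ] gap 0.0112 F [-1.4 -4.8 -2.3] q [-0.05  0.27 -0.46  0.84  0.01  0.03]
shift norm [0.0059 0.0017 0.0129] turn norm 0.0017
```

```bash
python3 -m pendant '[[1,[0.002,0,0.002],0.03],[1,[0,0,0],0.047],[1,[0,0,0],0.047],[1,[0,0,0],0.047],[1,[0,0,0],0.047]]'; python3 go.py 0.4646 0.061 0.084 -4.6
```

```text
time: 17.2
tcp_pos: [0.4667, 0.0579, 0.0874]
eef_rot: [0.002, 0.377, 0.926, 0.001]
ft_force: [-1.9, -3.1, 1.2]
finger_gap: 0.0116
t 17.20 tcp [0.4667 0.0579 0.0874] yaw 45.66 tilt z [ 0.0038  0.0011 -1.    ] gap 0.0116 F [-1.9 -3.1  1.2] q [-0.05  0.26 -0.46  0.84  0.    0.72]
shift norm [0.0073 0.0014 0.0069] turn norm 0.2792
```

```bash
python3 -m pendant '[[1,[0.004,0.001,0],0.047],[1,[0,0,0],0.047],[1,[0.002,0.002,0],0.047],[1,[0,0,0],0.047],[1,[0,0,0],0.047],[1,[0,0,0],0.045]]'; python3 go.py 0.4646 0.061 0.084 -4.6
```

```text
time: 17.8
tcp_pos: [0.4643, 0.0568, 0.0875]
eef_rot: [0.003, 0.742, 0.671, -0.003]
ft_force: [-1.3, -0.4, 1.3]
finger_gap: 0.0113
t 17.80 tcp [0.4643 0.0568 0.0875] yaw -5.76 tilt z [-1.0e-04 -9.5e-03 -1.0e+00] gap 0.0113 F [-1.3 -0.4  1.3] q [-0.05  0.26 -0.47  0.84 -0.01  1.62]
shift norm [ 0.0085 -0.0002  0.0068] turn norm -0.0064
```

The handle has been turned to the end stop. I release it, lift, and then look.

```bash
python3 -m pendant '[[0,[0,0,0],0],[0,[0,0,0],0],[0,[0,0,0],0],[0,[0,0,0],0],[0,[0,0,-0.05],0],[0,[0,0,-0.08],0],[0,[0,0,-0.09],0],[0,[0,0,-0.09],0]]'; python3 -m pendant '[[0,[-0.06,-0.05,-0.09],0],[0,[-0.06,-0.08,-0.05],0],[0,[-0.06,-0.08,0],0],[0,[-0.06,-0.08,0],0],[0,[0,0,0],0],[0,[0,0,0],0]]'; python3 lk.py 9; python3 - <<'E'
from workcell import viewer,bot
from h import *
for n in("top","side"):
    p=viewer.camera(n); W=cloud(p); x,y,z=W[...,0],W[...,1],W[...,2]
    P=W[(p["range_z"]>0)&(z>.088)&(z<.115)&(x>.42)&(x<.51)&(y>.02)&(y<.1)]
    print(n,"handle",len(P),cv2.minAreaRect((P[:,:2]*1000).astype(np.float32)))
a,b=[cv2.imread(f"pics/{n}9.png") for n in("top","side")]
a=cv2.resize(a[160:290,140:440],(660,286),interpolation=2);b=cv2.resize(b[110:330,230:400],(228,295),interpolation=2)
b=cv2.resize(cv2.imread("pics/side9.png")[110:330,230:400],(232,300),interpolation=2)
o=np.zeros((600,660,3),np.uint8);o[:286]=a;o[290:590,:232]=b; cv2.imwrite("pics/c9.png",o); print(bot.read_state()["time"])
E
```

```text
time: 18.6
tcp_pos: [0.4615, 0.0584, 0.2429]
eef_rot: [0.0, 0.737, 0.676, -0.007]
ft_force: [1.0, -0.3, -0.2]
finger_gap: 0.0855
time: 19.2
tcp_pos: [0.3147, -0.0443, 0.3117]
eef_rot: [0.006, 0.733, 0.68, -0.004]
ft_force: [1.0, 0.3, 0.4]
finger_gap: 0.0856
top 0.02 158 ang -4.60 x@.275 0.5266 x 0.5114644525541748 0.5265648827159052 0.6063496277120852 y 0.15924303571601775 0.37193863586390785
top 0.04 190 ang -4.62 x@.275 0.5187 x 0.5023955340360856 0.51952332229168 0.5291542003757096 y 0.18508501898995858 0.3719974347564075
top 0.06 190 ang -4.58 x@.275 0.5106 x 0.49625065912088495 0.5103299093251792 0.5222117405857786 y 0.1864729929172217 0.3713201254792869
top 0.08 213 ang -4.77 x@.275 0.5023 x 0.4845541623339086 0.5037759586828945 0.5130141757145201 y 0.18692163815839644 0.3763881601138508
top 0.1 208 ang -4.54 x@.275 0.4943 x 0.48150404338622393 0.4950563751520302 0.5038671034492865 y 0.18720769988197278 0.3774934874193712
top 0.12 237 ang -4.70 x@.275 0.4861 x 0.47057411526539183 0.4865338137576996 0.4977622664080556 y 0.18854152182983341 0.37702263618947235
top 0.14 238 ang -4
[... 900 characters left out ...]
096165 y 0.1801792130130757 0.3578023863258707
side 0.12 121 ang -4.68 x@.275 0.4843 x 0.4671291916091318 0.48298896357541066 0.49317526056208777 y 0.1824790498866837 0.3584784948196525
side 0.14 135 ang -5.82 x@.275 0.4763 x 0.45629802977446565 0.4739369173547161 0.48643137594330743 y 0.18194699837399272 0.35570629475999527
side 0.16 140 ang -5.54 x@.275 0.4680 x 0.45209143737471696 0.46629493632979063 0.47847968572552646 y 0.18148431573895235 0.357318706764388
top handle 84 ((464.1826171875, 61.48003387451172), (42.712459564208984, 12.625826835632324), 83.27116394042969)
side handle 82 ((463.3826599121094, 55.09614562988281), (44.39122772216797, 12.313488006591797), 84.56800842285156)
19.4
```

View pics/c9.png

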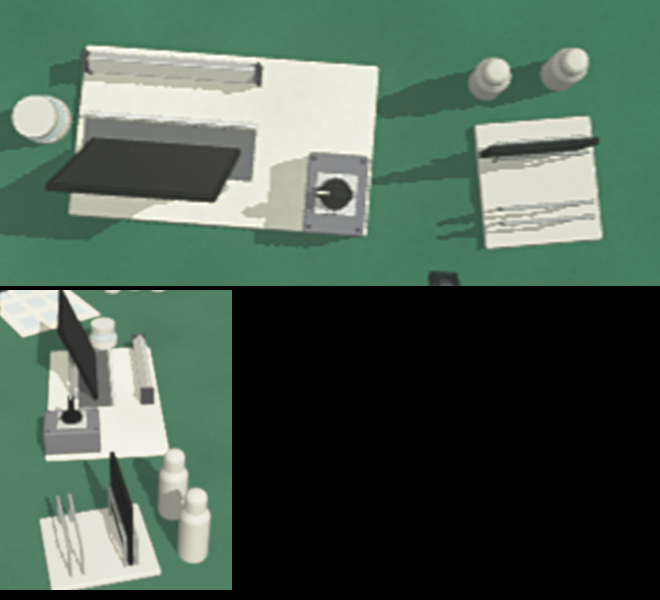

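The final view shows the board leaning on the rail, the handle bar now along the stand's y (on), and the small board, bottles and jar untouched. The robot is clear of everything.

```bash
python3 -c "
from workcell import sign_off
print(sign_off())"
```

```text
the job is handed in; nothing more can be done
None
```

The larger board now leans on the stand's rail by itself and the lamp switch is turned to on. I handed the job in at about 19.4 s of robot time.

**Board:** I gripped it by its top edge, lifted it out of the rack and set it on the mat about 45 mm in front of the rail. I then let it tip back onto the rail inside the loosely opened jaws, so it was never dropped. Last checks, from the top camera:
- **Lean:** about 22°.
- **Square to the rail:** -4.6° against the rail's -4.6°. The side camera read about -5.4°.
- **Centring:** about 3 mm off along the rail.

**Switch:** after the board, I turned the handle 90° clockwise to its end stop. After release, both cameras showed the bar along the stand's y, within about 2°. I did not see the light bar visibly glow, so "on" rests on the handle's position.

**Other things:** in the last pictures the small board, bottles and jar look undisturbed, and the arm is clear of everything. The two cameras disagreed by up to about 5 mm in absolute y, so I placed the board from distances measured relative to the rail.

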